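Wedge a hatchet head onto its haft

ROBOT

A 7-joint arm with a two-finger parallel gripper is mounted at the origin on the work surface. World frame = base frame: x ahead of the robot, y to its left, z up, the work surface at z = 0. Lengths are in mm, angles in rad, forces in N, time in s.
With the tool pointing down it reaches from about 425 to 950 mm from the base axis. Payload 16.7 kg.
Tool frame: the origin (TCP) lies at the very end of the fingers, on their centre line; the grasp point (between the pads) lies 19 mm behind it; z points along the fingers, y is the direction in which the jaws open and shut (so a half turn about z gives the same grasp; the last joint's range is limited). The gripper opens to 94 mm and grips with 3 to 60 N. Pads are 16 mm wide; open, the fingers measure 119 mm over their backs; the gripper's body (75 mm by 177 mm) begins 78 mm behind the grasp point.
Start: joints at [1.018, 0.426, 0.074, 1.606, -0.034, 1.111, -0.067], TCP at [264.563, -620.951, 205.467] pointing down, gripper open.
Joint ranges: [-2.85, 2.85], [-0.5, 2.14], [-1.23, 1.37], [0.21, 2.46], [-1.02, 4.16], [0.16, 2.05], [-2.73, 2.73]. Speed limits (rad/s): [1.89, 1.89, 2.39, 2.39, 3.01, 3.01, 3.01].

INTERFACE

Orientations are given as a unit quaternion [w, x, y, z].
In Python, from cell import robot gives the robot as it stands.
- The arm moves only by the tool step_arm, never from a script. Its argument "plan" is a list of rows, each a list of 7 numbers: the opening, from 0 (shut) to 1 (fully open), then the shift along the tool's x, y, z in mm, then the turn, a rotation vector about the tool's x, y, z in rad. In form: [[jaw, dx, dy, dz, rx, ry, rz], ...]. A call has 1 to 12 rows; each row is the pose to reach, as a shift and turn from the pose commanded when the call began, along the tool's axes at that moment; what a row does not reach only later rows make up. A row lasts 1/12 s, in which the tool goes at most 41.7 mm and 7.16 degrees, less where a joint would pass 70% of its speed; a pose out of reach is approached as far as the arm can. A call with a gripper value outside its range is refused whole. The fingers move at their own pace and stop on an object; "force" is the grip in N (left out, the last holds). Time passes only in rows, so rows that repeat a pose let the fingers close. It gives the time, the measured TCP pose, the force and the opening at its end, in the units of the state.
- robot.sense(): the state, without advancing time (a new reading comes with each control period).
- robot.grab_frame(name): name is "side" or "top"; returns a dict with "color" (420x560x3 uint8, red, green, blue), "depth" (420x560 float32, mm along the optical axis (not along the pixel's ray), 0 where there is no reading), "fx", "fy", "cx", "cy" (pixels), "k1" (the pictures are not rectified: a ray, as slopes to the right and down, at radius r is drawn at 1 + k1 r^2 times it, then the intrinsics apply), "origin" and "attitude" of the camera in the world. Camera axes: x right, y up, looking along -z (the intrinsics and any distortion apply to the point x, -y, -z); pixel columns grow to the right and rows downward; lengths in mm; the calibration is good to about 2 mm. A picture is of the moment at which its call begins.
- robot.sign_off(): hands the job in, once; it reports no verdict.
Trained networks look in a picture, given as the dict that the camera call returned (one of the last four; its "shot" number tells which), for a name from the list of things; names that differ only in an ending like _2 or _b are one class to them, and where a whole thing is asked for, a point or a joint stands for the part that bears it (a point fixed in the world has none). Each returns a list of dicts, best first, with "p" (0 to 1); they miss things now and then, are a little off and sometimes report something else, mostly with a low value. They report only what shows in the picture. A call takes as long as a camera call.
- robot.regions_of(query, picture): "pixels" (420x560 bool, what is visible of it) and "location" ([row, column] in pixels, amid what is visible of it).
The state is a dict: "clock": time; "joints": joint angles; "qd": joint speeds; "joint_torque": joint torques, N m; "ee_pos": TCP position; "tcp_rot": TCP orientation; "ft_force": force on the tool from outside, world axes, zero at the start; "wrist_torque": the same for the moment, N m; "width": opening from 0.0 (shut) to 1.0 (fully open).
Only numpy, scipy, OpenCV 4.12 (cv2) and the standard library are available. Lean on these libraries where they do the work, as an engineer would, in place of code of your own. Each camera call takes 0.05 s, during which the arm holds its last target.

TASK

Tighten the loose hatchet head on its haft: take the widest of the three wooden wedges out of the rack and start it lightly by hand, thin edge down, in the saw slot in the end of the haft. Then pick up the mallet and tap the wedge straight down until it is tight, no harder, because the haft splits if it is overdriven. Lay the mallet back on the bench and leave the other things as they are.

Things in the scene. Friction and masses are not known exactly. Their poses are not given: they have to be found in the camera images.
- hatchet: Dark steel hatchet head held head-up by its haft in a low fixed two-jaw timber vise (jaw tops 100 mm above the bench). Steel top 185 mm above the bench, eye walls 42 x 72 mm outside. Origin: on the bench below the middle of the haft. z up; y along the head towards the cutting edge (121 mm away), the poll reaching 60 mm the other way; x across the head.
- kerf (a point): Middle of the saw slot's mouth in the pale haft end, 193 mm above the bench, 8 mm above the steel; axes as hatchet. Slot: 57 mm long along y, between eye walls 60 mm apart; narrows downward with the wedge's taper: 10 to 14 mm wide (x) at the mouth, 5 to 9 mm 3 mm down, closing to nothing. Its width differs from haft to haft: the wedge first bites anywhere from 17 to 52 mm deep and is tight at 43 to 57.
- wedge: Widest wooden wedge: 44 mm wide along its y, 85 mm tall along its z; thickness along its x grows evenly from 3 mm at the bottom edge to 11 mm at 60 mm up, then stays 11 mm. 40 g. Origin: middle of the thin bottom edge, z towards the thick end. Stands upright in a rack slot, bottom edge 15 mm above the bench. In the kerf its x lies along hatchet x, either way round.
- wedge_top (a point): Middle of the wedge's flat top, 11 x 44 mm, where the mallet strikes; axes as the wedge. Set by hand with 5 N or less it stands. Under taps below 8 N it may sink 0 to 22 mm more while the haft spreads in the eye; then it goes solid: resistance rises 4 to 5 N per mm. Driven with 18 to 22 N it is tight; over 27 N can split the haft. How deep that is can only be felt.
- rack: Fixed dark wood block 180 x 60 x 45 mm with three tapered slots 60 mm apart along its x, a wedge standing in each in any order. Origin: centre of the underside.
- mallet: Hide-faced mallet standing on one face: head a cylinder 52 mm in diameter and 76 mm long with its axis (z) upright, handle level along -x, 24 mm wide (y) and 26 mm high, centred 38 mm above the lower face, its end 162 mm from the head's axis. About 0.45 kg, nearly all in the head (the whole balances about 10 mm from the head's axis). Origin: centre of the lower face, z up along the head. Either flat round face may strike.
- mallet_grip (a point): Point on the middle of the mallet's handle, 55 mm from the head's axis, 38 mm above the lower face: a place to hold it. Axes as the mallet.
- spare_a: Bystander: narrower wedge in the rack, 28 mm wide, 62 mm tall, 9 mm thick at the top. Origin at the bottom edge.
- spare_b: Bystander: narrowest wedge in the rack, 20 mm wide, 62 mm tall, 9 mm thick at the top. Origin at the bottom edge.
- tin: Bystander: closed metal tin, 60 mm across, 40 mm tall, on the bench beyond the vise. Origin: centre of the underside.
- stone: Bystander: grey whetstone 40 x 120 x 24 mm lying on the bench beyond the vise. Origin: centre of the underside.

How it is judged (in metres and radians):
On the way, in this order (a step that is already met when the one before it is completed fails the run):
1. the wide wedge stands in the haft's slot, started lightly and let go, not yet tight (horizontal distance between wedge and kerf below 0.009 m and z of wedge in the frame of kerf below -0.012 m and angle between the z axis of wedge and the z axis of hatchet, either way round below 0.12 rad and angle between the x axis of wedge and the x axis of hatchet, either way round below 0.15 rad and z of wedge in the frame of hatchet above 0.13 m and contact force between the fingers and wedge below 0.2 N and contact force between wedge and hatchet below 7 N), for 0.2 s.
2. the mallet strikes the wedge in the slot (horizontal distance between wedge and kerf below 0.009 m and z of wedge in the frame of kerf below -0.012 m and angle between the z axis of wedge and the z axis of hatchet, either way round below 0.12 rad and angle between the x axis of wedge and the x axis of hatchet, either way round below 0.15 rad and z of wedge in the frame of hatchet above 0.13 m and contact force between mallet and wedge above 5 N), for 0.02 s.
At the end, for the whole second after the job is handed in: The wide wedge stands thick end up in the haft's slot, within 9 mm of its middle, 7 degrees of upright and at least 12 mm in, bearing on the haft with more than 9 N by itself; the mallet lies still on the bench (horizontal distance between wedge and kerf below 0.009 m and z of wedge in the frame of kerf below -0.012 m and angle between the z axis of wedge and the z axis of hatchet, either way round below 0.12 rad and angle between the x axis of wedge and the x axis of hatchet, either way round below 0.15 rad and z of wedge in the frame of hatchet above 0.13 m and contact force between wedge and hatchet above 9 N and linear speed of wedge below 0.01 m/s and height (world z) of mallet_grip below 0.07 m and linear speed of mallet below 0.03 m/s and contact force between mallet and hatchet below 0.1 N and contact force between mallet and rack below 0.1 N); the robot touches nothing.
It fails at once if the haft is split: the wedge bears on it with more than 25 N (contact force between wedge and hatchet above 25 N).
It fails at once if the wedge is forced in with the gripper instead of the mallet (more than 12 N on the haft) (contact force between the fingers and wedge above 1 N and contact force between wedge and hatchet above 12 N).
It fails at once if a narrower wedge, the tin or the whetstone is moved by more than 20 mm (distance of any of spare_a, spare_b, tin, stone from where it was at the start of the episode above 0.02 m).
It also fails if it takes over 72 s, if anything falls off the work surface, if the arm or the gripper's body presses on something with over 40 N, if the wrist force passes 120 N, or if a joint passes its speed limit or range.

## Working session

There is one attempt and no reset: what is moved stays moved. The work goes in short steps, Python scripts to look and compute and a tool call to move; the robot and the scene stay as the last step left them, time stands still between calls to the robot, and variables do not carry over. Pictures are saved under pics/ and viewed, and the job is handed in when it is done.

Besides the shell and the picture viewer there is one more tool, called after "Emit:" as a command line: name --pt "numbers of a row" for each row, then --argument value for the rest. step_arm: Moves the arm, as the interface text tells. Its arguments: {"type":"object","properties":{"plan":{"type":"array"},"force":{"type":"number"}},"required":["plan"]}

```bash
ls; mkdir -p pics; python3 - <<'E'
from cell import robot
import cv2
print(robot.sense())
for n in("side","top"):
    f=robot.grab_frame(n)
    cv2.imwrite(f"pics/{n}0.png",f["color"][:,:,::-1])
    print({k:v for k,v in f.items() if k not in("color","depth")})
    for q in("hatchet","wedge","rack","mallet","spare_a","tin","stone"):
        print(q,[(round(d["p"],2),d["location"],int(d["pixels"].sum())) for d in robot.regions_of(q,f)][:5])
E
```

```text
pics
{'clock': 0.0, 'joints': array([ 1.01849981,  0.42674406,  0.07386841,  1.60662859, -0.03414471,
        1.11080917, -0.06709966]), 'qd': array([-0.00121154, -0.00059779,  0.00145565, -0.00048   ,  0.00017203,
        0.00155877, -0.00121153]), 'joint_torque': array([-1.85650031e-03, -9.35805273e+01,  3.66652742e+00, -4.54186463e+01,
       -4.87816392e-02,  2.02057039e-02,  1.47728520e-04]), 'ee_pos': array([ 264.38781883, -620.56870424,  204.75857136]), 'tcp_rot': array([-6.43721896e-04,  9.79794394e-01,  2.00006259e-01, -1.65401310e-04]), 'ft_force': array([-1.42569305,  0.80995871,  1.01264253]), 'wrist_torque': array([-0.00913573, -0.06240376,  0.00808244]), 'width': 0.9988704731531903}
{'fx': 444.4249185317889, 'fy': 444.4249185317889, 'cx': 277.67238584417265, 'cy': 208.2576042912322, 'k1': -0.007596152941851947, 'origin': array([ 277.64479885, -759.51600966,  690.59787983]), 'attitude': array([ 0.87135577,  0.45833758, -0.07883109, -0.15636956]), 'shot': 1}
hatchet [(0.23, [329.6, 333.5], 237)]
wedge [(0.84, [339.5, 309.3], 472)]
rack [(0.61, [361.9, 302.2], 3632)]
mallet [(0.5, [326.7, 335.8], 230)]
spare_a [(0.72, [358.3, 276.4], 183), (0.51, [327.5, 334.0], 183)]
tin [(0.73, [197.6, 320.4], 433)]
stone [(0.94, [288.7, 385.0], 1242)]
{'fx': 455.773250444123, 'fy': 455.773250444123, 'cx': 279.517385147877, 'cy': 203.59637420476543, 'k1': -0.06253915019694285, 'origin': array([ 304.79025088,   -7.47103339, 1361.05425208]), 'attitude': array([ 0.70352125,  0.08213329, -0.08593067, -0.70066246]), 'shot': 2}
hatchet [(0.68, [235.0, 257.9], 925)]
wedge []
rack [(0.72, [251.6, 377.0], 1308)]
mallet [(0.92, [245.8, 169.8], 784)]
spare_a []
tin [(0.65, [168.6, 218.1], 325), (0.48, [247.3, 168.1], 761)]
stone [(0.88, [173.8, 343.1], 589)]
```

View pics/side0.png

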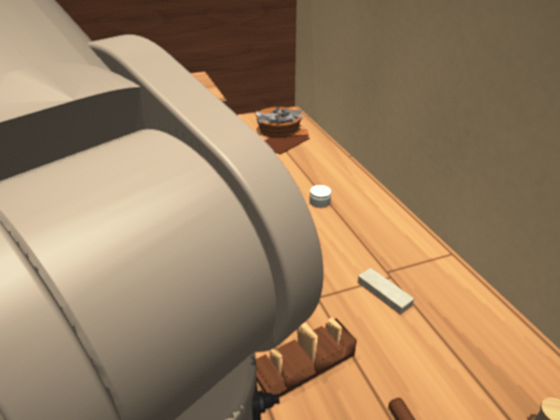

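View pics/top0.png

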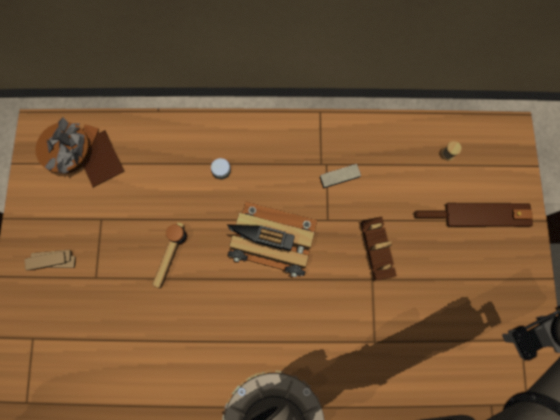

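```bash
cat > h.py <<'E'
import numpy as np,cv2
from scipy.spatial.transform import Rotation as R
from cell import robot
def rot(q): q=np.asarray(q); return R.from_quat([q[1],q[2],q[3],q[0]])
def rays(f,uv):
    uv=np.atleast_2d(np.asarray(uv,float)); K=np.array([[f["fx"],0,f["cx"]],[0,f["fy"],f["cy"]],[0,0,1]])
    p=cv2.undistortPoints(uv.reshape(-1,1,2),K,np.array([f["k1"],0,0,0.])).reshape(-1,2)
    return np.c_[p[:,0],-p[:,1],-np.ones(len(p))]
def plane(f,uv,z):
    d=rot(f["attitude"]).apply(rays(f,uv)); o=f["origin"]
    return o+d*((z-o[2])/d[:,2])[:,None]
def cloud(f):
    h,w=f["depth"].shape; u,v=np.meshgrid(np.arange(w),np.arange(h))
    r=rays(f,np.c_[u.ravel(),v.ravel()])*f["depth"].reshape(-1,1)
    return (f["origin"]+rot(f["attitude"]).apply(r)).reshape(h,w,3)
def proj(f,P):
    p=rot(f["attitude"]).inv().apply(np.atleast_2d(P)-f["origin"]); x=p[:,0]/-p[:,2]; y=-p[:,1]/-p[:,2]
    k=1+f["k1"]*(x*x+y*y); return np.c_[f["fx"]*x*k+f["cx"],f["fy"]*y*k+f["cy"]]
def crop(f,r0,r1,c0,c1,s,name):
    cv2.imwrite(name,cv2.resize(f["color"][r0:r1,c0:c1,::-1],None,fx=s,fy=s,interpolation=cv2.INTER_CUBIC))
E
python3 - <<'E'
from h import *
import pickle
f=robot.grab_frame("top"); pickle.dump(f,open("top0.pkl","wb"))
crop(f,200,290,355,405,6,"pics/rack0.png"); crop(f,195,285,215,325,6,"pics/hat0.png"); crop(f,210,300,140,200,6,"pics/mal0.png")
C=cloud(f); 
for q in("hatchet","rack","mallet","tin","stone","wedge","spare_a"):
    for d in robot.regions_of(q,f)[:3]:
        P=C[d["pixels"]]; print(q,d["p"],np.nanmedian(P,0).round(1),np.percentile(P,[2,98],axis=0).round(1).tolist())
E
```

```text
hatchet 0.56 [503.7  34.4 183.9] [[473.1, -46.3, 124.2], [534.2, 117.5, 195.3]]
rack 0.77 [ 486.4 -299.3   44.2] [[405.6, -341.5, 5.9], [579.2, -261.7, 50.9]]
mallet 0.85 [489.5 302.1  51.8] [[382.7, 264.5, 17.6], [552.7, 340.2, 79.8]]
tin 0.82 [735.  166.9  39.2] [[712.1, 140.7, 9.5], [764.5, 193.7, 46.8]]
stone 0.64 [ 718.8 -197.2   23.4] [[688.5, -253.3, 4.9], [749.3, -144.1, 30.1]]
wedge 0.55 [500.3  37.6 183.8] [[473.6, -43.8, 126.8], [533.2, 116.7, 195.3]]
spare_a 0.34 [503.4  37.6 183.8] [[473.8, -46.3, 123.7], [534.3, 117.7, 195.3]]
```

```bash
python3 - <<'E'
import cv2,numpy as np
a=[cv2.imread(f"pics/{n}0.png") for n in("rack","hat","mal")]
H=max(x.shape[0] for x in a)
im=np.hstack([cv2.copyMakeBorder(x,0,H-x.shape[0],0,4,cv2.BORDER_CONSTANT) for x in a]); print(im.shape)
im=cv2.resize(im,None,fx=600/1000,fy=600/1000) if im.shape[1]>1400 else cv2.resize(im,(800,int(im.shape[0]*800/im.shape[1])))
cv2.imwrite("pics/m0.png",im)
E
```

```text
(540, 1332, 3)
```

View pics/m0.png

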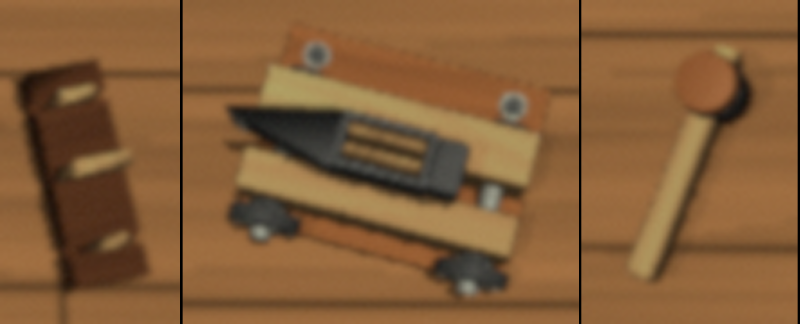

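View pics/hat0.png

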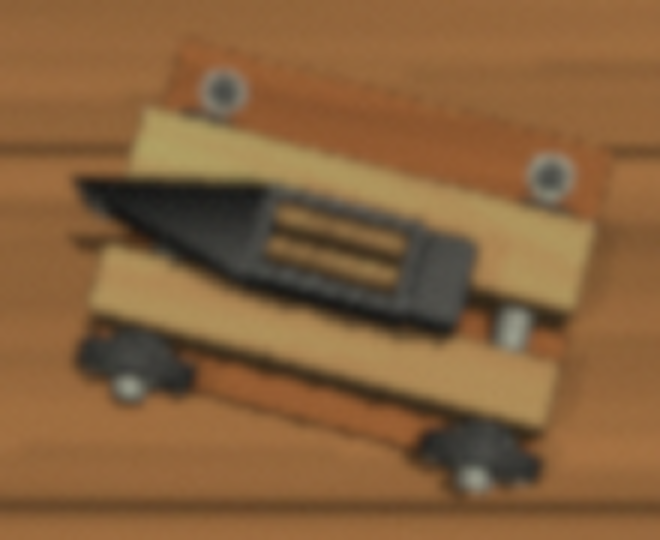

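View pics/rack0.png

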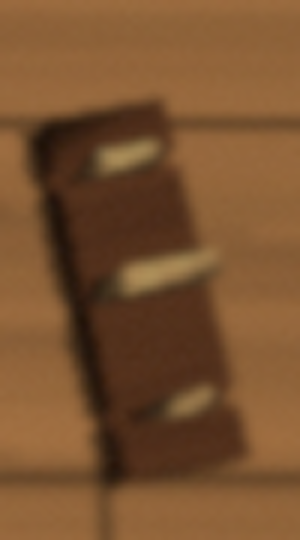

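```bash
python3 - <<'E'
from h import *
import pickle
f=pickle.load(open("top0.pkl","rb")); C=cloud(f)
# kerf by color: pale within hatchet, z>188
hsv=cv2.cvtColor(f["color"],cv2.COLOR_RGB2HSV)
g=f["color"].astype(int)
print(g[228:246:1,268:274].sum(2))
def rc(name,sel,z):
    ys,xs=np.nonzero(sel); r=cv2.minAreaRect(np.c_[xs,ys].astype(np.float32)); b=cv2.boxPoints(r)
    W=plane(f,b,z); print(name,sel.sum(),np.mean(W,0).round(1)); e1=W[1]-W[0];e2=W[2]-W[1]
    for e in(e1,e2): print("  len",np.linalg.norm(e).round(1),"ang",np.degrees(np.arctan2(e[1],e[0])).round(1))
    cx=np.c_[xs,ys].mean(0); print("  centroid",plane(f,[cx],z).round(1), cx)
m=np.zeros(g.shape[:2],bool); m[226:248,256:288]=1
rc("haft",m&(hsv[...,1]>90)&(hsv[...,2]>70),193)
m=np.zeros(g.shape[:2],bool); m[200:290,355:405]=1
Z=C[...,2]
for a,b in((215,232),(238,252),(260,272)):
    s=m.copy(); s[:a]=0; s[b:]=0
    rc("wedge",s&(hsv[...,2]>110)&(np.arange(560)[None]<393)&(np.arange(560)[None]>366),100 if a==238 else 77)
    print(Z[a:b,366:394].max())
m=np.zeros(g.shape[:2],bool); m[:,140:200]=1; m[:210]=0;m[300:]=0
P=C[m]; 
hd=P[P[:,2]>66]; print("mallet head",np.median(hd,0),hd.mean(0),np.ptp(hd,0),len(hd), np.median(hd[:,2]))
hn=P[(P[:,2]>30)&(P[:,2]<60)]; c=hn.mean(0); u,s,v=np.linalg.svd(hn[:,:2]-c[:2]); print("handle",c,v[0],len(hn))
E
```

```text
[[238 251 276 304 310 325]
 [196 207 225 240 245 260]
 [209 197 197 191 199 211]
 [261 242 225 219 209 205]
 [280 273 273 278 270 255]
 [233 240 260 287 302 293]
 [164 178 199 228 251 263]
 [146 150 155 162 175 190]
 [213 202 193 167 150 150]
 [277 281 267 246 227 208]
 [276 293 300 303 304 290]
 [221 246 262 284 303 306]
 [179 184 198 220 242 265]
 [196 173 176 175 187 195]
 [208 203 200 192 181 175]
 [173 198 205 193 194 200]
 [111 136 151 151 171 198]
 [ 89  78  83  90 110 141]]
haft 346 [500.7   7.2 193. ]
  len 80.8 ang -89.7
  len 55.1 ang 180.0
  centroid [[505.3   6.  193. ]] [271.95375723 234.71676301]
wedge 237 [ 560.6 -302.3   77. ]
  len 72.9 ang -89.8
  len 47.1 ang 176.9
  centroid [[ 563.8 -313.2   77. ]] [383.21097046 221.87341772]
1361.0542520794024
wedge 119 [ 494.6 -305.4  100. ]
  len 48.1 ang -89.9
  len 36.8 ang 177.0
  centroid [[ 495.4 -310.6  100. ]] [385.33613445 244.21008403]
1361.0542520794024
wedge 44 [ 435.4 -293.7   77. ]
  len 25.3 ang -2.2
  len 65.5 ang -90.0
  centroid [[ 433.9 -291.5   77. ]] [377.77272727 267.04545455]
1361.0542520794024
mallet head [528.57267396 286.62278497  76.48404671] [512.74175459 265.57173067 174.7499797 ] [ 250.39229342  319.79591883 1294.96600046] 260 76.48404670791001
handle [453.23990494 310.32211221  48.52476795] [-0.93285649  0.3602482 ] 512
```

```bash
python3 - <<'E'
from h import *
import pickle
f=pickle.load(open("top0.pkl","rb")); C=cloud(f); C[f["depth"]==0]=np.nan
g=f["color"].astype(float).sum(2)
pts=[]
for c in range(262,281):
    r0=round(235+(c-271)*0.26); seg=g[r0-2:r0+3,c]; i=np.argmin(seg); 
    if 0<i<4:
        a,b,d=seg[i-1:i+2]; pts.append((c,r0-2+i+(a-d)/(2*(a-2*b+d)),b))
    else: pts.append((c,r0-2+i,b))
print(np.round(pts,1).tolist())
p=np.array(pts); k=np.polyfit(p[2:-2,0],p[2:-2,1],1); print(k)
# profile along the pale strips to find ends
n=np.array([-k[0],1])/np.hypot(1,k[0])
cs=np.arange(255,290,.5)
for off in(-3.2,3):
    l=np.polyval(k,cs); v=cv2.remap(g.astype(np.float32),(cs+off*n[0]).astype(np.float32)[None],(l+off*n[1]).astype(np.float32)[None],cv2.INTER_LINEAR)[0]
    print(off,v.round().astype(int).tolist())
W=plane(f,[[262,np.polyval(k,262)],[281,np.polyval(k,281)]],193); print(W.round(1)); e=W[0]-W[1]; print("hat y ang",np.degrees(np.arctan2(e[1],e[0])))
# wedge clouds
x0=C[236:256,366:396].reshape(-1,3); s=x0[(x0[:,2]>92)&(x0[:,2]<108)]; print("wtop",len(s),np.median(s,0),s.mean(0),np.ptp(s,0))
print(np.nan_to_num(C[236:256,372:396,2]).round().astype(int))
print(g[236:256,372:396].astype(int))
# mallet
m=C[210:300,140:200].reshape(-1,3); hd=m[(m[:,2]>68)&(m[:,2]<90)]; print("head",len(hd),hd.mean(0),np.ptp(hd,0))
hn=m[(m[:,2]>35)&(m[:,2]<62)]; c=np.median(hn,0); hn=hn[np.linalg.norm(hn[:,:2]-hd.mean(0)[:2],axis=1)>40]; c=hn.mean(0); v=np.linalg.svd(hn[:,:2]-c[:2])[2][0]; print(c,v,len(hn))
E
```

```text
[[262.0, 233.1, 160.0], [263.0, 233.4, 164.0], [264.0, 233.8, 157.0], [265.0, 233.9, 156.0], [266.0, 234.1, 151.0], [267.0, 234.4, 156.0], [268.0, 234.7, 146.0], [269.0, 234.8, 150.0], [270.0, 235.0, 155.0], [271.0, 235.4, 162.0], [272.0, 235.7, 150.0], [273.0, 235.9, 150.0], [274.0, 236.2, 158.0], [275.0, 236.5, 165.0], [276.0, 236.8, 160.0], [277.0, 237.0, 159.0], [278.0, 237.2, 161.0], [279.0, 237.6, 164.0], [280.0, 237.9, 155.0]]
[  0.25636861 165.96204069]
-3.2 [102, 106, 111, 125, 147, 170, 194, 209, 221, 230, 242, 256, 274, 288, 297, 299, 300, 299, 298, 294, 288, 283, 278, 273, 269, 265, 262, 262, 265, 273, 277, 279, 281, 282, 280, 279, 277, 279, 279, 279, 281, 284, 286, 289, 296, 300, 295, 291, 286, 281, 273, 260, 241, 226, 215, 209, 208, 203, 194, 189, 190, 197, 206, 212, 216, 219, 222, 224, 225, 226]
3 [169, 171, 175, 184, 195, 204, 212, 217, 223, 230, 242, 257, 270, 281, 284, 275, 268, 266, 266, 271, 276, 282, 281, 272, 265, 263, 266, 272, 280, 288, 291, 289, 289, 291, 295, 300, 303, 305, 302, 301, 302, 305, 310, 315, 317, 316, 309, 303, 299, 295, 286, 272, 255, 237, 225, 
[... 3780 characters left out ...]
 168 189
  233 283 303 305 304 307]
 [154 156 158 163 161 160 161 157 159 165 161 154 159 162 158 157 168 179
  225 273 303 317 318 314]
 [158 159 163 159 165 166 165 155 161 159 161 160 159 161 158 159 159 176
  215 264 304 316 316 319]
 [162 160 164 165 157 157 156 160 162 166 160 160 160 162 161 157 163 169
  202 252 296 314 319 319]
 [156 157 159 158 160 164 154 159 159 160 163 157 161 162 160 159 155 163
  185 233 284 305 309 316]
 [150 157 158 155 154 159 161 160 156 158 156 160 154 156 157 157 156 157
  175 218 266 299 311 313]]
head 235 [530.47184484 288.45960125  76.08358841] [48.52005034 47.77555122 15.19506419]
[432.99336177 318.78730691  49.10902225] [-0.947354    0.32018807] 383
```

```bash
cat >> h.py <<'E'
def delta(pos,yaw,base=None):
    """tool-frame shift and rz to bring TCP to pos (world mm), tool pointing down, tool x at yaw deg"""
    s=robot.sense(); q=rot(s["tcp_rot"]); p=s["ee_pos"]
    d=q.inv().apply(np.array(pos)-p)
    x=q.apply([1,0,0]); cur=np.degrees(np.arctan2(x[1],x[0]))
    c,sn=np.cos(np.radians(yaw)),np.sin(np.radians(yaw))
    T=R.from_matrix(np.array([[c,sn,0],[sn,-c,0],[0,0,-1]]))
    rv=(q.inv()*T).as_rotvec()
    print("t",round(s["clock"],2),"pos",p.round(1),"yaw",round(cur,1),"F",s["ft_force"].round(2),"w",round(s["width"],3))
    print("shift",d.round(1),"rotvec",rv.round(3))
E
python3 - <<'E'
from h import *
import pickle
f=pickle.load(open("top0.pkl","rb")); C=cloud(f); C[f["depth"]==0]=np.nan
x0=C[236:256,366:396].reshape(-1,3); s=x0[(x0[:,2]>92.5)&(x0[:,2]<108)]
ys,xs=np.nonzero((C[236:256,366:396,2]>92.5)); uv=np.c_[xs+366,ys+236]
W=plane(f,uv,100); r=cv2.minAreaRect(W[:,:2].astype(np.float32)); print(r); c=W.mean(0); print(c,np.linalg.svd(W[:,:2]-c[:2])[2])
m=C[205:285,355:402].reshape(-1,3); m=m[(m[:,2]>38)&(m[:,2]<52)]; print("rack",cv2.minAreaRect(m[:,:2].astype(np.float32)))
delta([494,-305,150],105)
E
```

```text
((494.0308532714844, -305.2166442871094), (11.259078025817871, 45.49583053588867), 10.33185863494873)
[ 494.08314426 -305.14854925  100.        ] [[-0.18964734  0.98185227]
 [ 0.98185227  0.18964734]]
rack ((494.4830627441406, -305.1314392089844), (181.57240295410156, 62.37129211425781), 10.925920486450195)
t 1.2 pos [ 264.6 -621.   205.5] yaw 23.1 F [1.12 0.75 0.25] w 1.003
shift [ 334.9 -200.7   55.5] rotvec [-0.   -0.   -1.43]
```

Emit:
step_arm --pt "0.45 335 -201 20 0 0 -1.358" --pt "0.45 335 -201 20 0 0 -1.358" --pt "0.45 335 -201 20 0 0 -1.358" --pt "0.45 335 -201 20 0 0 -1.358" --pt "0.45 335 -201 20 0 0 -1.358" --pt "0.45 335 -201 20 0 0 -1.358" --pt "0.45 335 -201 20 0 0 -1.358" --pt "0.45 335 -201 20 0 0 -1.358" --pt "0.45 335 -201 20 0 0 -1.358" --pt "0.45 335 -201 20 0 0 -1.358" --pt "0.45 335 -201 20 0 0 -1.358" --pt "0.45 335 -201 20 0 0 -1.358" --force 20

```text
clock: 2.2
ee_pos: [494.7, -303.5, 185.5]
tcp_rot: [-0.0, 0.634, 0.774, 0.0]
ft_force: [0.2, -0.5, 1.5]
width: 0.449
```

```bash
python3 - <<'E'
from h import *
delta([494.3,-305.2,74],100.9)
for n in ("side","top"):
    f=robot.grab_frame(n); cv2.imwrite(f"pics/{n}1.png",f["color"][:,:,::-1])
    if n=="side": crop(f,260,420,200,420,3,"pics/side1c.png")
E
```

```text
t 2.2 pos [ 494.7 -303.5  185.5] yaw 101.3 F [ 0.19 -0.48  1.48] w 0.449
shift [ -1.6  -0.8 111.5] rotvec [ 0.    -0.     0.008]
```

View pics/side1.png

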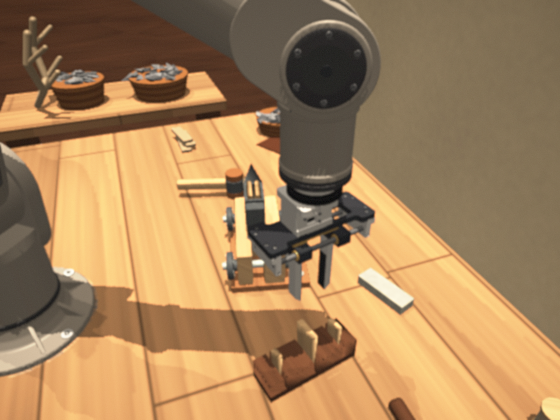

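Emit:
step_arm --pt "0.45 -1.6 -0.8 35 0 0 0.008" --pt "0.45 -1.6 -0.8 65 0 0 0.008" --pt "0.45 -1.6 -0.8 90 0 0 0.008" --pt "0.45 -1.6 -0.8 105 0 0 0.008" --pt "0.45 -1.6 -0.8 111 0 0 0.008" --pt "0.45 -1.6 -0.8 111 0 0 0.008"

```text
clock: 2.8
ee_pos: [492.4, -306.9, 73.3]
tcp_rot: [-0.001, 0.641, 0.767, -0.0]
ft_force: [-1.2, -1.0, 0.2]
width: 0.446
```

```bash
python3 - <<'E'
from h import *
delta([494.3,-305.2,74],100.9)
f=robot.grab_frame("side"); crop(f,260,420,200,420,3.6,"pics/side2c.png")
E
```

```text
t 2.8 pos [ 492.4 -306.9   73.3] yaw 100.2 F [-1.2  -1.    0.19] w 0.446
shift [ 1.3  2.1 -0.7] rotvec [-0.002 -0.001 -0.012]
```

View pics/side2c.png

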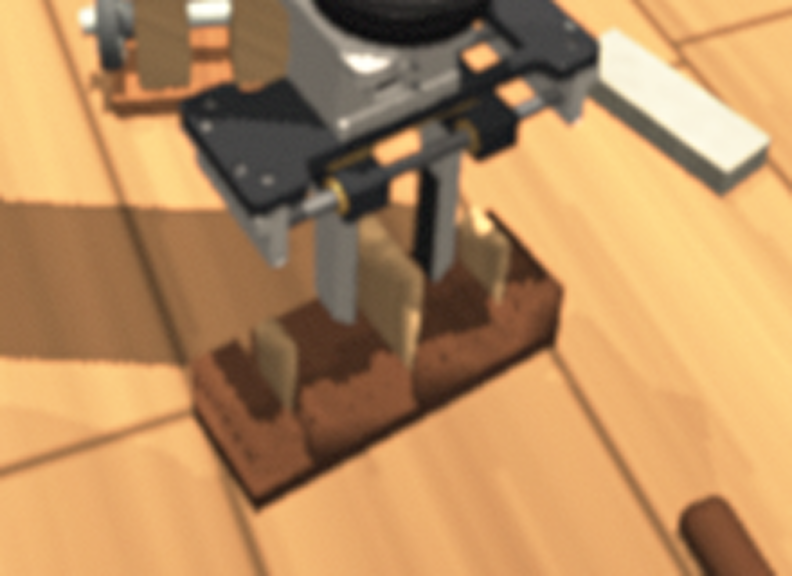

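Emit:
step_arm --pt "0.45 1 2 0 0 0 -0.01" --pt "0.45 1 2 0 0 0 -0.01" --pt "0.0 1 2 0 0 0 -0.01" --pt "0.0 1 2 0 0 0 -0.01" --pt "0.0 1 2 0 0 0 -0.01" --pt "0.0 1 2 0 0 0 -0.01" --pt "0.0 1 2 0 0 0 -0.01" --force 20

```text
clock: 3.43
ee_pos: [495.3, -305.2, 74.6]
tcp_rot: [0.0, 0.636, 0.772, 0.0]
ft_force: [-1.6, -0.6, 1.5]
width: 0.133
```

```bash
python3 - <<'E'
from h import *
delta([494.3,-305.2,74],100.9)
f=robot.grab_frame("side"); crop(f,260,420,200,420,3.6,"pics/side3c.png")
E
```

```text
t 3.43 pos [ 495.3 -305.2   74.6] yaw 101.0 F [-1.62 -0.59  1.49] w 0.133
shift [ 0.1 -1.   0.6] rotvec [0.    0.    0.002]
```

View pics/side3c.png

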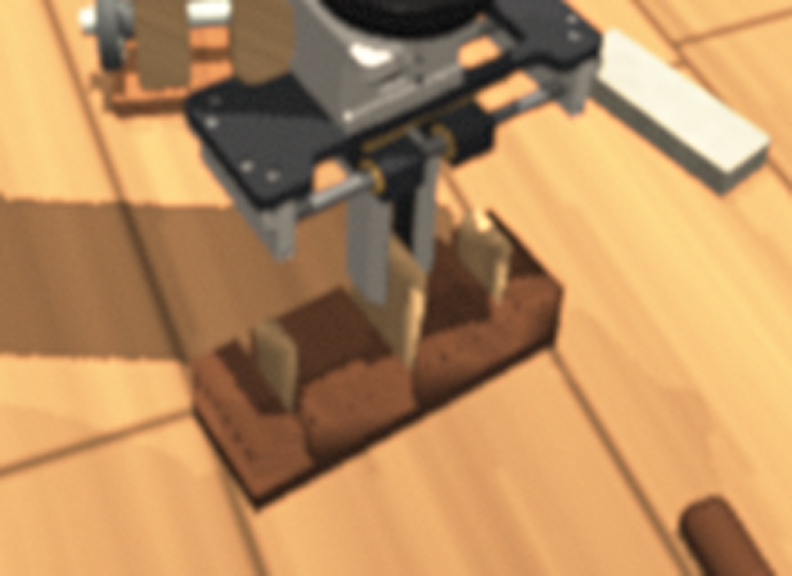

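Emit:
step_arm --pt "0.0 0 0 -10 0 0 0" --pt "0.0 0 0 -30 0 0 0" --pt "0.0 0 0 -60 0 0 0" --pt "0.0 0 0 -95 0 0 0" --pt "0.0 0 0 -130 0 0 0" --pt "0.0 0 0 -165 0 0 0" --pt "0.0 0 0 -190 0 0 0" --pt "0.0 0 0 -205 0 0 0" --pt "0.0 0 0 -210 0 0 0"

```text
clock: 4.23
ee_pos: [496.3, -305.3, 288.2]
tcp_rot: [0.002, 0.636, 0.772, 0.0]
ft_force: [0.9, 0.3, -1.4]
width: 0.118
```

```bash
python3 - <<'E'
from h import *
delta([503.4,8.8,280],75.7)
f=robot.grab_frame("side"); crop(f,100,420,180,440,3,"pics/side4c.png");crop(f,100,340,180,440,3,"pics/side4c.png")
E
```

```text
t 4.23 pos [ 496.3 -305.3  288.2] yaw 101.0 F [ 0.94  0.29 -1.43] w 0.118
shift [307.   66.9   7.5] rotvec [0.004 0.002 0.442]
```

View pics/side4c.png

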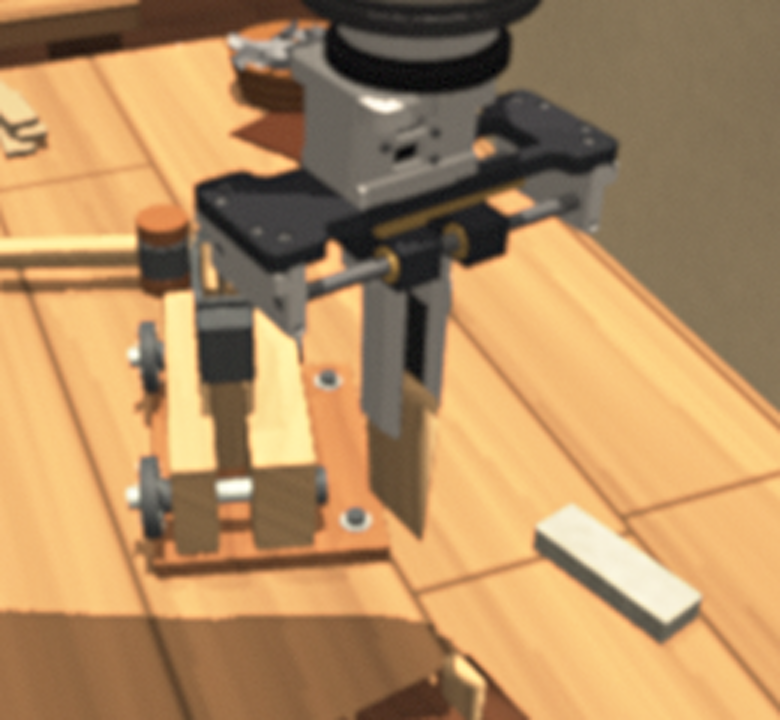

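Emit:
step_arm --pt "0.0 25 5 0 0 0 0.04" --pt "0.0 60 13 0 0 0 0.09" --pt "0.0 100 22 0 0 0 0.15" --pt "0.0 140 30 0 0 0 0.2" --pt "0.0 180 39 0 0 0 0.26" --pt "0.0 220 48 0 0 0 0.32" --pt "0.0 255 56 2 0 0 0.37" --pt "0.0 283 62 4 0 0 0.41" --pt "0.0 300 66 6 0 0 0.435" --pt "0.0 307 67 8 0 0 0.442" --pt "0.0 307 67 8 0 0 0.442" --pt "0.0 307 67 8 0 0 0.442"

```text
clock: 5.28
ee_pos: [502.2, 8.2, 275.8]
tcp_rot: [-0.0, 0.79, 0.614, -0.0]
ft_force: [-0.3, 0.0, -0.2]
width: 0.116
```

```bash
python3 - <<'E'
from h import *
import pickle
delta([503.4,8.8,260],75.7)
f=robot.grab_frame("side"); pickle.dump(f,open("s5.pkl","wb")); crop(f,90,290,140,400,3,"pics/side5c.png")
for d in robot.regions_of("wedge",f)[:2]: print(d["p"],d["location"])
f=robot.grab_frame("top"); crop(f,180,300,200,340,5,"pics/top5c.png")
E
```

```text
t 5.28 pos [502.2   8.2 275.8] yaw 75.7 F [-0.28  0.   -0.22] w 0.116
shift [ 0.9  1.  15.8] rotvec [-0.001  0.     0.   ]
0.61 [154.6, 253.2]
```

View pics/side5c.png

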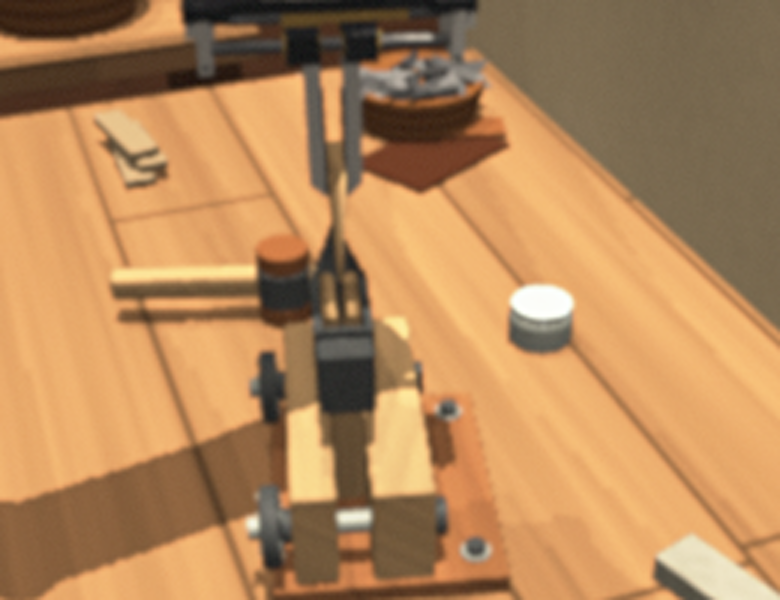

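View pics/top5c.png

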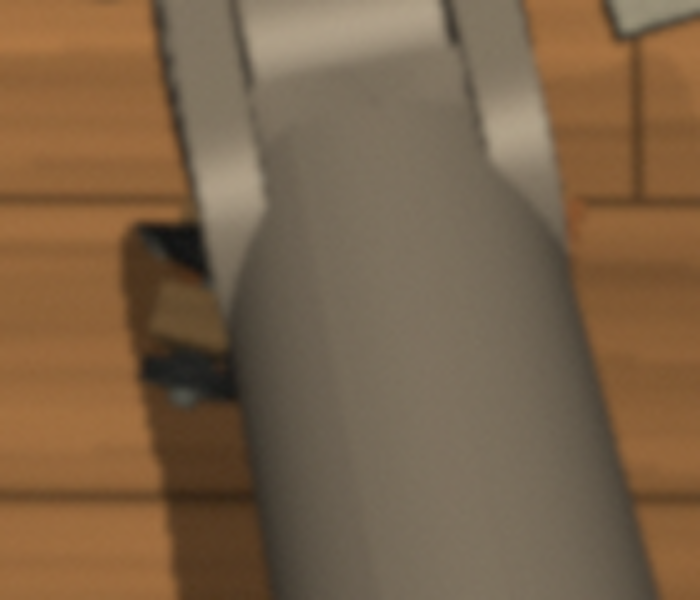

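```bash
python3 - <<'E'
from h import *
import pickle
f=pickle.load(open("s5.pkl","rb"))
a=np.radians(75.7); y=np.array([np.cos(a),np.sin(a),0]); x=np.array([np.sin(a),-np.cos(a),0])
k=np.array([503.4,8.8,193]); w=np.array([502.2,8.2,275.8-60])
r0,c0,s=130,230,10
im=cv2.resize(f["color"][r0:r0+60,c0:c0+50,::-1],None,fx=s,fy=s,interpolation=cv2.INTER_CUBIC)
def dot(P,col):
    for u,v in proj(f,P): cv2.circle(im,(int((u-c0+.5)*s),int((v-r0+.5)*s)),3,col,-1)
dot([k+28.5*y,k,k-28.5*y],(0,0,255)); dot([w+22*y,w,w-22*y,w-22*y+[0,0,60]],(255,0,0))
cv2.imwrite("pics/ov5.png",im)
print(proj(f,[k,k+x,w,w+x,k-28.5*y,k+28.5*y]))
E
```

```text
[[254.0375982  187.74007554]
 [254.50962188 187.71210402]
 [253.18155966 178.7017447 ]
 [253.66064493 178.67413949]
 [254.84740893 195.00586505]
 [253.26714168 180.826649  ]]
```

View pics/ov5.png

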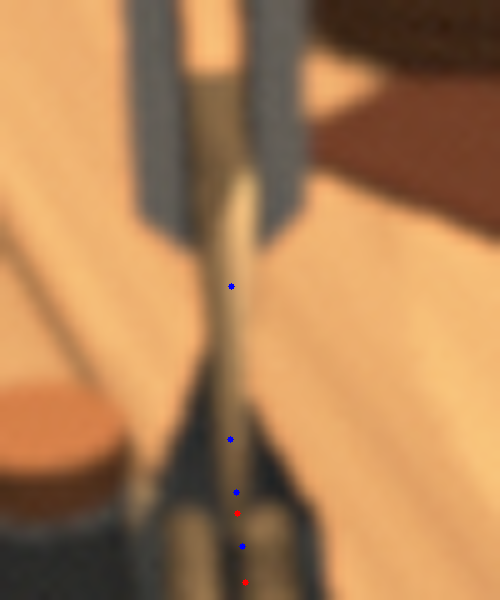

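Emit:
step_arm --pt "0.0 0.9 0.6 5 0 0 0" --pt "0.0 0.9 0.6 11 0 0 0" --pt "0.0 0.9 0.6 17 0 0 0" --pt "0.0 0.9 0.6 22 0 0 0" --pt "0.0 0.9 0.6 27 0 0 0" --pt "0.0 0.9 0.6 31 0 0 0" --pt "0.0 0.9 0.6 33 0 0 0" --pt "0.0 0.9 0.6 33 0 0 0" --force 6

```text
clock: 6.1
ee_pos: [503.1, 9.8, 243.0]
tcp_rot: [-0.0, 0.79, 0.613, -0.0]
ft_force: [0.6, -0.2, 0.5]
width: 0.116
```

```bash
python3 - <<'E'
from h import *
delta([503.4,8.8,240],75.7)
for i in range(3):
    f=robot.grab_frame("side"); print(robot.sense()["ft_force"].round(2))
crop(f,125,205,220,290,8,"pics/side6c.png")
E
```

```text
t 6.1 pos [503.1   9.8 243. ] yaw 75.7 F [ 0.6  -0.24  0.53] w 0.116
shift [-0.9  0.6  3. ] rotvec [-0.001  0.    -0.   ]
[ 0.48  0.44 -0.37]
[-0.66  0.68  1.38]
[ 0.45  0.23 -0.44]
```

View pics/side6c.png

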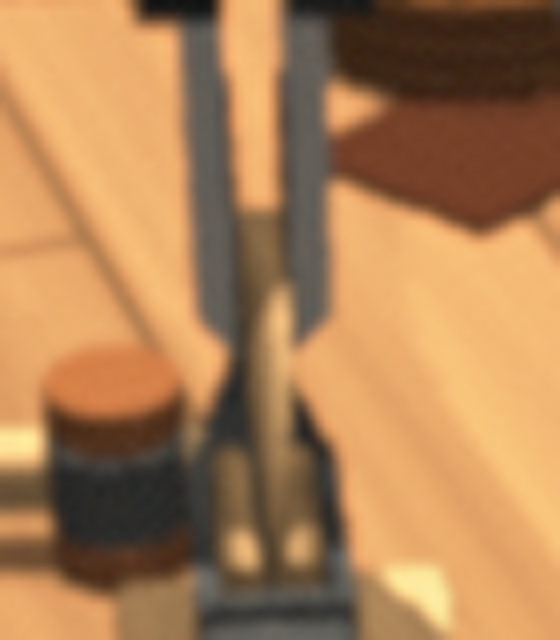

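Emit:
step_arm --pt "0.0 -0.8 0.3 1 0 0 0" --pt "0.0 -0.8 0.3 2 0 0 0" --pt "0.0 -0.8 0.3 3 0 0 0" --pt "0.0 -0.8 0.3 4 0 0 0" --pt "0.0 -0.8 0.3 5 0 0 0" --pt "0.0 -0.8 0.3 6 0 0 0" --pt "0.0 -0.8 0.3 7 0 0 0" --pt "0.0 -0.8 0.3 8 0 0 0" --pt "0.0 -0.8 0.3 8 0 0 0" --pt "0.0 -0.8 0.3 8 0 0 0" --force 4

```text
clock: 7.08
ee_pos: [503.3, 8.9, 235.4]
tcp_rot: [-0.0, 0.79, 0.613, -0.0]
ft_force: [-1.3, 0.2, 0.1]
width: 0.117
```

```bash
cat > fs.py <<'E'
from h import *
import sys
F=[]
for i in range(int(sys.argv[1]) if len(sys.argv)>1 else 4):
    f=robot.grab_frame("side"); F.append(robot.sense()["ft_force"])
s=robot.sense(); print(round(s["clock"],2),s["ee_pos"].round(2),np.mean(F,0).round(2),np.round([x[2] for x in F],1),round(s["width"],3))
if len(sys.argv)>2: crop(f,125,205,220,290,7.5,sys.argv[2])
E
python3 fs.py 4
```

```text
7.28 [503.29   8.9  235.49] [-0.72  0.36 -0.62] [-0.4  0.  -0.9 -1.1] 0.114
```

Depth about 17 mm, no resistance yet.

Emit:
step_arm --pt "0.0 0 0 1 0 0 0" --pt "0.0 0 0 2 0 0 0" --pt "0.0 0 0 3 0 0 0" --pt "0.0 0 0 4 0 0 0" --pt "0.0 0 0 5 0 0 0" --pt "0.0 0 0 6 0 0 0" --pt "0.0 0 0 6 0 0 0" --pt "0.0 0 0 6 0 0 0"

```text
clock: 7.95
ee_pos: [503.3, 8.9, 229.4]
tcp_rot: [-0.0, 0.79, 0.613, -0.0]
ft_force: [-1.6, -0.2, -0.5]
width: 0.12
```

```bash
python3 fs.py 4 pics/s7.png
```

```text
8.15 [503.34   8.87 229.47] [-1.42  0.11 -1.24] [-1.  -1.2 -1.5 -1.3] 0.119
```

View pics/s7.png

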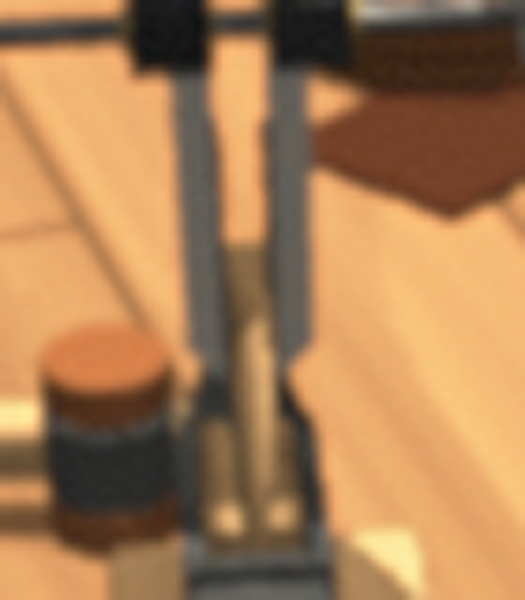

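Emit:
step_arm --pt "0.0 0 -0.6 1 0 0 0" --pt "0.0 0 -0.6 2 0 0 0" --pt "0.0 0 -0.6 3 0 0 0" --pt "0.0 0 -0.6 4 0 0 0" --pt "0.0 0 -0.6 5 0 0 0" --pt "0.0 0 -0.6 6 0 0 0" --pt "0.0 0 -0.6 6 0 0 0" --pt "0.0 0 -0.6 6 0 0 0"

```text
clock: 8.82
ee_pos: [502.7, 9.0, 223.3]
tcp_rot: [-0.0, 0.79, 0.613, -0.0]
ft_force: [-1.8, 0.2, -1.1]
width: 0.119
```

```bash
python3 fs.py 4 pics/s8.png
```

```text
9.02 [502.76   9.01 223.47] [-1.2  0.2 -1.4] [-1.3 -1.1 -1.8 -1.4] 0.116
```

Emit:
step_arm --pt "0.0 0 -0.4 1 0 0 0" --pt "0.0 0 -0.4 2 0 0 0" --pt "0.0 0 -0.4 3 0 0 0" --pt "0.0 0 -0.4 4 0 0 0" --pt "0.0 0 -0.4 5 0 0 0" --pt "0.0 0 -0.4 6 0 0 0" --pt "0.0 0 -0.4 6 0 0 0" --pt "0.0 0 -0.4 6 0 0 0"

```text
clock: 9.68
ee_pos: [502.4, 9.2, 217.3]
tcp_rot: [-0.0, 0.79, 0.613, 0.0]
ft_force: [-0.2, 0.2, -1.9]
width: 0.116
```

```bash
python3 fs.py 4 pics/s9.png
```

```text
9.88 [502.43   9.15 217.45] [-0.08  0.41 -1.47] [-1.5 -1.5 -1.5 -1.4] 0.117
```

View pics/s9.png

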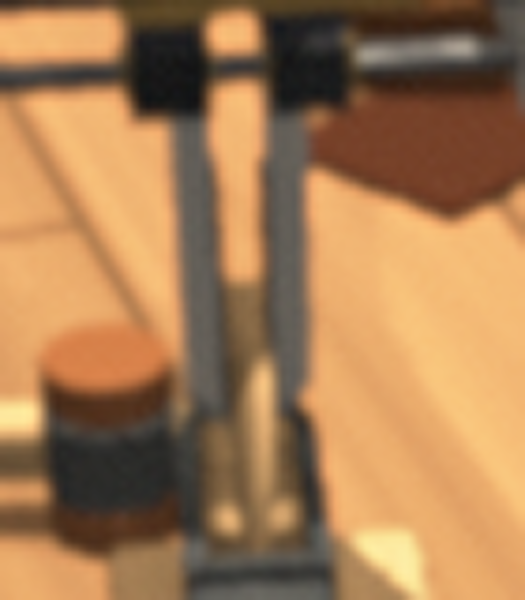

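Emit:
step_arm --pt "0.0 0 0 1 0 0 0" --pt "0.0 0 0 2 0 0 0" --pt "0.0 0 0 3 0 0 0" --pt "0.0 0 0 4 0 0 0" --pt "0.0 0 0 5 0 0 0" --pt "0.0 0 0 6 0 0 0" --pt "0.0 0 0 6 0 0 0" --pt "0.0 0 0 6 0 0 0"

```text
clock: 10.55
ee_pos: [502.6, 9.1, 211.4]
tcp_rot: [0.0, 0.79, 0.613, 0.0]
ft_force: [2.4, -1.3, -1.0]
width: 0.118
```

```bash
python3 fs.py 4 pics/s10.png
```

```text
10.75 [502.54   9.13 211.48] [ 2.84 -0.25 -1.06] [-0.9 -0.5 -1.5 -1.3] 0.115
```

Emit:
step_arm --pt "0.0 0 0.4 0 0 0 0" --pt "0.0 0 0.4 1 0 0 0" --pt "0.0 0 0.4 2 0 0 0" --pt "0.0 0 0.4 3 0 0 0" --pt "0.0 0 0.4 3 0 0 0" --pt "0.0 0 0.4 3 0 0 0"

```text
clock: 11.25
ee_pos: [502.8, 9.0, 208.4]
tcp_rot: [-0.0, 0.79, 0.613, 0.0]
ft_force: [2.3, -0.2, -0.6]
width: 0.118
```

```bash
python3 fs.py 4 pics/s11.png
```

```text
11.45 [502.82   9.02 208.4 ] [ 2.7  -0.22 -0.84] [-0.4 -0.5 -1.1 -1.4] 0.119
```

View pics/s11.png

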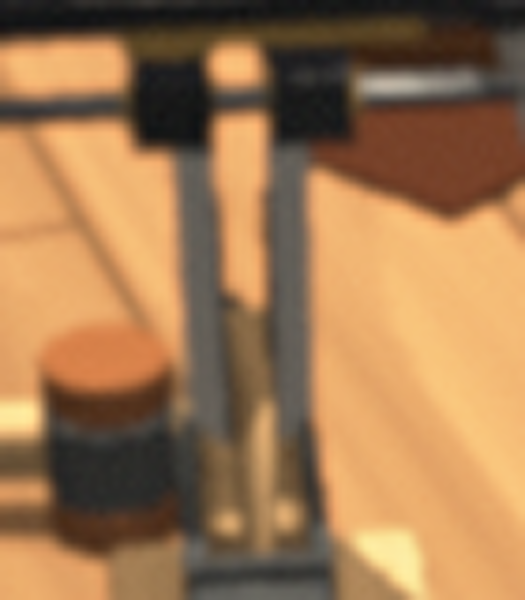

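Emit:
step_arm --pt "0.0 0 0.4 0 0 0 0" --pt "0.0 0 0.6 1 0 0 0" --pt "0.0 0 0.6 2 0 0 0" --pt "0.0 0 0.6 3 0 0 0" --pt "0.0 0 0.6 3 0 0 0" --pt "0.0 0 0.6 3 0 0 0"

```text
clock: 11.95
ee_pos: [503.0, 9.0, 205.3]
tcp_rot: [-0.0, 0.79, 0.613, -0.0]
ft_force: [-3.1, 0.7, 0.9]
width: 0.118
```

```bash
python3 fs.py 4 pics/s12.png
```

```text
12.15 [503.06   8.98 205.33] [-2.94  1.07  1.27] [2.  0.8 0.8 1.5] 0.119
```

Emit:
step_arm --pt "0.0 0 -0.3 0 0 0 0" --pt "0.0 0 -0.3 0 0 0 0" --pt "0.16 0 -0.3 0 0 0 0" --pt "0.22 0 -0.3 0 0 0 0" --pt "0.3 0 -0.3 0 0 0 0" --pt "0.3 0 -0.3 0 0 0 0" --pt "0.3 0 -0.3 0 0 0 0" --pt "0.3 0 -0.3 0 0 0 0"

```text
clock: 12.82
ee_pos: [503.2, 9.0, 205.5]
tcp_rot: [0.0, 0.79, 0.613, 0.0]
ft_force: [0.7, -0.2, 0.9]
width: 0.303
```

```bash
python3 fs.py 4 pics/s13.png
```

```text
13.02 [503.11   9.   205.5 ] [ 0.01 -0.09  0.21] [ 0.4  0.2 -0.1  0.3] 0.298
```

View pics/s13.png

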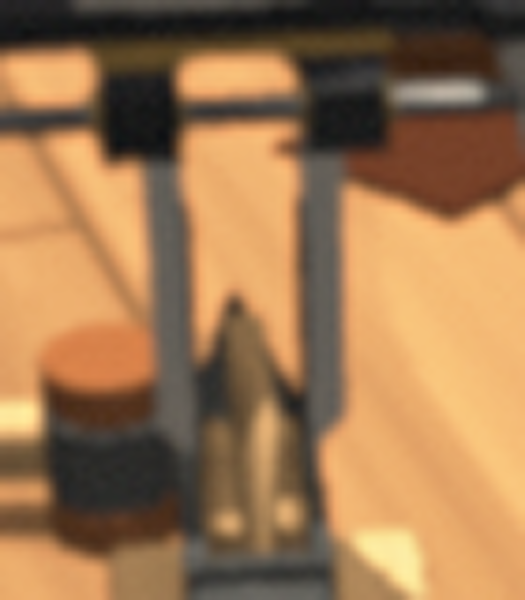

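Emit:
step_arm --pt "0.3 0 0 -8 0 0 0" --pt "0.3 0 0 -25 0 0 0" --pt "0.4 0 0 -60 0 0 0" --pt "0.5 0 0 -90 0 0 0" --pt "0.5 0 0 -100 0 0 0"

```text
clock: 13.43
ee_pos: [504.4, 9.4, 310.2]
tcp_rot: [0.002, 0.79, 0.614, 0.002]
ft_force: [0.4, -0.7, 0.3]
width: 0.474
```

```bash
python3 - <<'E'
from h import *
import pickle
f=pickle.load(open("top0.pkl","rb")); C=cloud(f); C[f["depth"]==0]=np.nan
Z=C[210:300,140:200,2]
ys,xs=np.nonzero((Z>70)&(Z<84)); uv=np.c_[xs+140,ys+210].astype(float)
W=plane(f,uv,76); print("disc",cv2.minEnclosingCircle(W[:,:2].astype(np.float32)),W.mean(0))
hc=W.mean(0)
ys,xs=np.nonzero((Z>45)&(Z<58)); V=plane(f,np.c_[xs+140,ys+210].astype(float),51)
V=V[np.linalg.norm(V[:,:2]-hc[:2],axis=1)>40]
c=V.mean(0); v=np.linalg.svd(V[:,:2]-c[:2])[2][0]; print(c,v,cv2.minAreaRect(V[:,:2].astype(np.float32)))
delta([478.4,306.1,120],161)
E
```

```text
disc ((530.8150634765625, 288.5413513183594), 25.001375198364258) [530.6995993  288.51605559  76.        ]
[433.7461454  319.38452434  51.        ] [-0.94697946  0.3212941 ] ((434.2149963378906, 318.7834777832031), (24.029573440551758, 121.79576873779297), 70.95769500732422)
t 13.43 pos [504.4   9.4 310.2] yaw 75.7 F [ 0.37 -0.68  0.33] w 0.474
shift [280.8 -99.5 190.1] rotvec [ 0.005  0.003 -1.489]
```

Emit:
step_arm --pt "0.5 25 -9 0 0 0 -0.12" --pt "0.5 60 -21 5 0 0 -0.24" --pt "0.5 98 -35 20 0 0 -0.36" --pt "0.5 136 -48 40 0 0 -0.48" --pt "0.5 174 -62 65 0 0 -0.6" --pt "0.5 205 -73 85 0 0 -0.72" --pt "0.5 235 -83 105 0 0 -0.84" --pt "0.5 260 -92 125 0 0 -0.96" --pt "0.5 275 -97 140 0 0 -1.08" --pt "0.5 281 -99 145 0 0 -1.2" --pt "0.5 281 -99 145 0 0 -1.32" --pt "0.5 281 -99 145 0 0 -1.44"

```text
clock: 14.43
ee_pos: [476.2, 306.4, 160.1]
tcp_rot: [-0.001, 0.186, 0.983, -0.0]
ft_force: [0.1, 0.1, 1.2]
width: 0.5
```

```bash
python3 - <<'E'
from h import *
import pickle
delta([478.7,305.2,19],161.3)
f=robot.grab_frame("top"); pickle.dump(f,open("t14.pkl","wb")); crop(f,190,280,210,330,6,"pics/t14.png")
C=cloud(f)
print(C[222:248,255:285,2].round().astype(int))
f=robot.grab_frame("side"); crop(f,90,290,140,400,3,"pics/s14.png")
E
```

```text
t 14.43 pos [476.2 306.4 160.1] yaw 158.6 F [0.09 0.07 1.19] w 0.5
shift [ -3.   -0.2 141.1] rotvec [-0.    -0.001 -0.047]
[[ 103  108  101  101   99  100  102  100   97   97  102  101  100  102
    98  100  101  104   98  101   99  100   13   17   21   20   20   16
    17   21]
 [  96   99   99   97  101   95  103  102  100   99  101  101   99  100
    99  100  100  100  100   99   97   99  101  103   98  100   19   16
    19   22]
 [  99   98  103   99   96  101  102  100  102  105  100  102   98  101
   101  101   98  100   98  104  104  101  100  102  102   99  101  102
   101   99]
 [ 186  181  187  186  183  185  183  100  101  104   96   93  102   99
    98   99  100  102   97   96   95  104  108   99  101  101  100  101
    93   98]
 [ 185  187  185  188  186  180  182  182  184  186  184   99   98  100
    97  102  102   98  100   96   96  101  102  103   97  100  105  102
    98  100]
 [ 186  181  185  189  181  184  185  188  181  187  183  186  188  188
   100   98  101  103   97  102  102   99   97   98  102  103  102  101
   100   97]
 [ 183  186  188  183  187  183  18
[... 2405 characters left out ...]
186  184  184  184  183  183  182  188  191  179  187  187
   181  186]
 [ 104  101  102  106  101  127  132  144  146  153  157  158  164  172
   173  182  188  186  186  185  184  187  180  187  185  159  182  184
   178  181]
 [ 100  100   99  105  102  101  100  105   98  130  138  143  145  149
   154  163  164  173  171  179  185  185  185  186  189  183  181  184
   180  182]
 [  97  102   99   95  101   99  100   98   99   99   98  101  125  133
   136  146  145  155  156  168  167  168  179  185  190  186  187  184
   184  181]
 [ 106  101  100   98  103  100  101   99  104  101   99   98  102   93
   104   97  132  133  138  148  147  155  159  167  168  174  180  171
   181  180]]
```

View pics/t14.png

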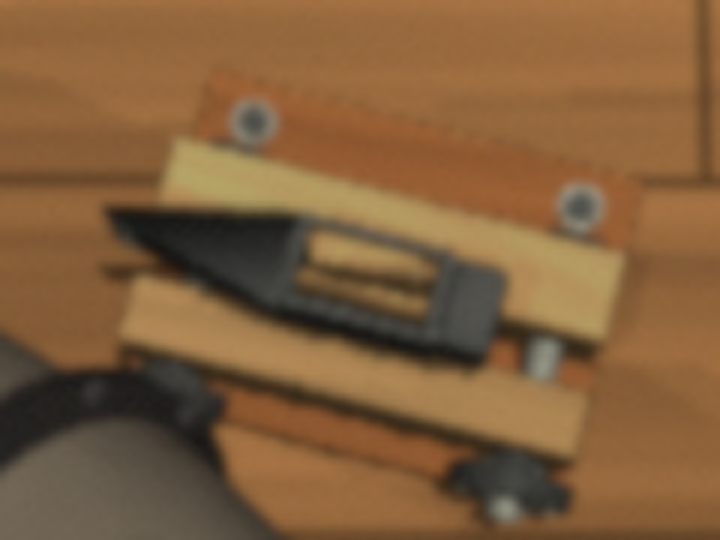

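View pics/s14.png

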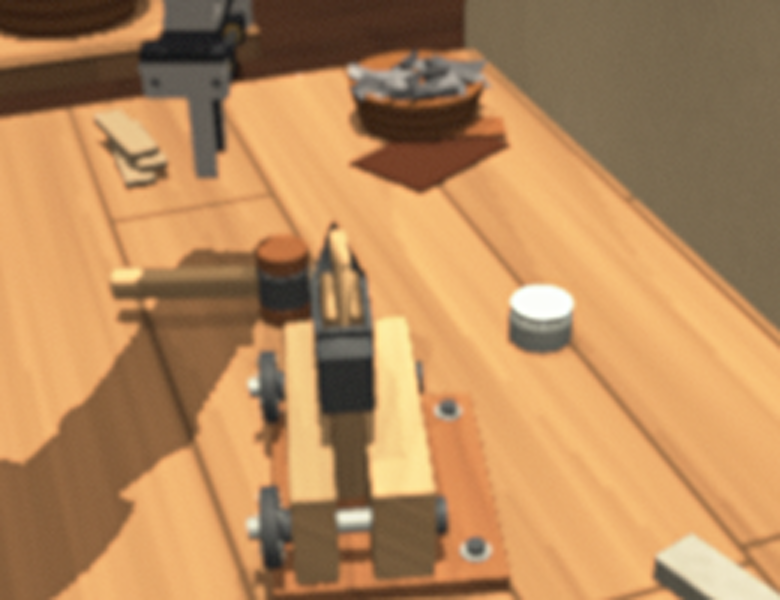

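Emit:
step_arm --pt "0.5 -3 0 30 0 0 -0.047" --pt "0.5 -3 0 70 0 0 -0.047" --pt "0.5 -3 0 105 0 0 -0.047" --pt "0.5 -3 0 128 0 0 -0.047" --pt "0.5 -3 0 138 0 0 -0.047" --pt "0.5 -3 0 141 0 0 -0.047" --pt "0.5 -3 0 141 0 0 -0.047"

```text
clock: 15.12
ee_pos: [479.7, 304.9, 19.9]
tcp_rot: [0.0, 0.167, 0.986, 0.0]
ft_force: [0.3, -0.4, 0.6]
width: 0.496
```

```bash
python3 - <<'E'
from h import *
import pickle
f=pickle.load(open("t14.pkl","rb")); C=cloud(f)
Z=C[222:248,255:285,2]; ys,xs=np.nonzero((Z>226)&(Z<245)); W=plane(f,np.c_[xs+255.,ys+222.],232.5)
print(len(xs),np.median(Z[(Z>226)&(Z<245)]),W.mean(0),cv2.minAreaRect(W[:,:2].astype(np.float32)))
delta([478.7,305.2,19],161.3)
f=robot.grab_frame("top"); crop(f,210,300,140,240,6,"pics/t15.png")
f=robot.grab_frame("side"); crop(f,130,230,140,270,6,"pics/s15.png")
E
```

```text
81 232.53605217446943 [504.13730409   9.17337685 232.5       ] ((504.1257629394531, 9.28854751586914), (43.259315490722656, 11.712523460388184), 76.03556823730469)
t 15.12 pos [479.7 304.9  19.9] yaw 160.8 F [ 0.33 -0.42  0.58] w 0.496
shift [ 1.  -0.   0.9] rotvec [ 0.    -0.    -0.009]
```

View pics/s15.png

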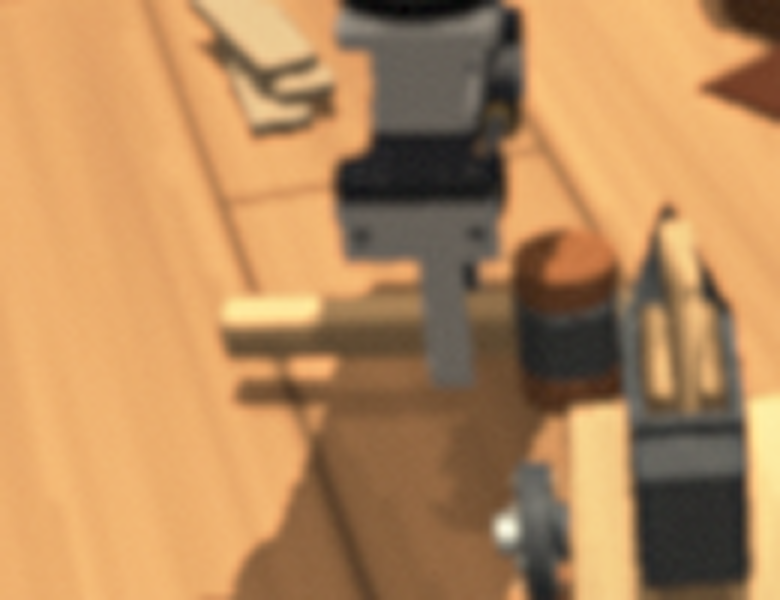

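Emit:
step_arm --pt "0.0 0 0 0 0 0 0" --pt "0.0 0 0 0 0 0 0" --pt "0.0 0 0 0 0 0 0" --pt "0.0 0 0 0 0 0 0" --pt "0.0 0 0 0 0 0 0" --pt "0.0 0 0 0 0 0 0" --force 60

```text
clock: 15.72
ee_pos: [479.8, 304.8, 20.0]
tcp_rot: [0.0, 0.166, 0.986, 0.0]
ft_force: [-0.7, 0.0, 6.7]
width: 0.247
```

Emit:
step_arm --pt "0.0 0 0 -5 0 0 0" --pt "0.0 0 0 -20 0 0 0" --pt "0.0 0 0 -45 0 0 0" --pt "0.0 0 0 -75 0 0 0" --pt "0.0 0 0 -110 0 0 0" --pt "0.0 0 0 -145 0 0 0" --pt "0.0 0 0 -180 0 0 0" --pt "0.0 0 0 -215 0 0 0" --pt "0.0 0 0 -245 0 0 0" --pt "0.0 0 0 -265 0 0 0" --pt "0.0 0 0 -270 0 0 0"

```text
clock: 16.63
ee_pos: [479.7, 305.6, 293.8]
tcp_rot: [0.002, 0.166, 0.986, 0.001]
ft_force: [0.5, 0.2, -5.5]
width: 0.251
```

```bash
python3 - <<'E'
from h import *
import pickle
delta([478.7,305.2,289],161.3)
f=robot.grab_frame("side"); crop(f,0,200,100,360,3,"pics/s16.png")
f=robot.grab_frame("top"); cv2.imwrite("pics/t16.png",f["color"][:,:,::-1]); pickle.dump(f,open("t16.pkl","wb"))
print(robot.sense()["ft_force"],robot.sense()["wrist_torque"])
E
```

```text
t 16.63 pos [479.7 305.6 293.8] yaw 160.9 F [ 0.51  0.21 -5.54] w 0.251
shift [ 0.8 -0.7  4.8] rotvec [ 0.003  0.003 -0.007]
[ 0.06804934 -1.46999871 -5.28521564] [ 0.09365614  0.14844356 -0.04361307]
```

View pics/s16.png

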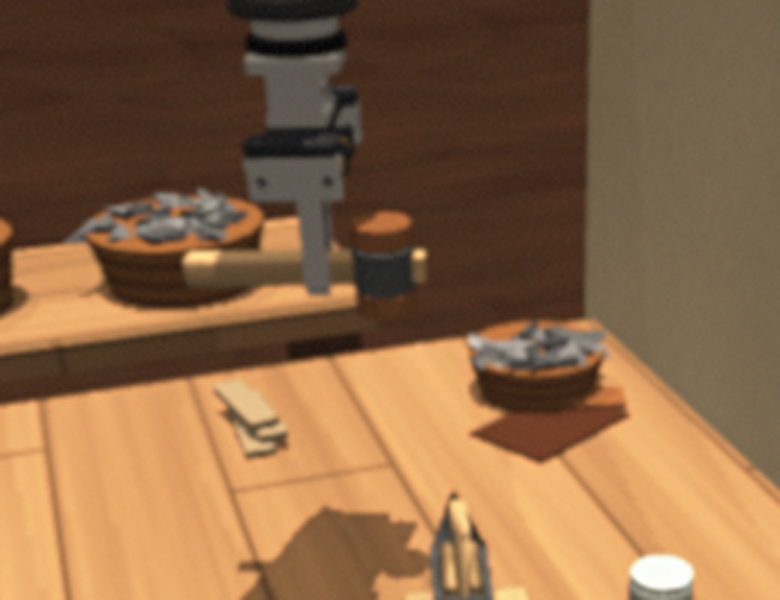

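View pics/t16.png

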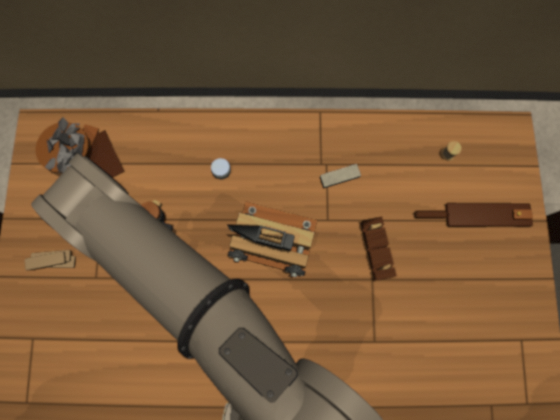

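```bash
python3 - <<'E'
from h import *
delta([461.6,18.7,285],165.7)
E
```

```text
t 16.73 pos [479.3 304.7 290.3] yaw 160.9 F [ 0.07 -1.47 -5.29] w 0.248
shift [ -76.9 -276.     5.2] rotvec [ 0.001  0.001 -0.084]
```

Emit:
step_arm --pt "0.0 -5 -18 0 0 0 -0.01" --pt "0.0 -13 -46 0 0 0 -0.02" --pt "0.0 -23 -82 0 0 0 -0.03" --pt "0.0 -33 -118 0 0 0 -0.04" --pt "0.0 -43 -154 0 0 0 -0.05" --pt "0.0 -53 -190 0 0 0 -0.06" --pt "0.0 -61 -220 1 0 0 -0.07" --pt "0.0 -68 -245 2 0 0 -0.08" --pt "0.0 -73 -263 4 0 0 -0.084" --pt "0.0 -76 -273 5 0 0 -0.084" --pt "0.0 -77 -276 5 0 0 -0.084" --pt "0.0 -77 -276 5 0 0 -0.084"

```text
clock: 17.73
ee_pos: [461.4, 18.6, 283.7]
tcp_rot: [-0.001, 0.125, 0.992, 0.0]
ft_force: [0.6, 0.4, -5.3]
width: 0.254
```

```bash
python3 - <<'E'
from h import *
import pickle
f=robot.grab_frame("side"); crop(f,60,260,140,400,3,"pics/s17.png");pickle.dump(f,open("s17.pkl","wb"))
F=[]
for i in range(5):
    f=robot.grab_frame("top"); F.append(np.r_[robot.sense()["ft_force"],robot.sense()["wrist_torque"]])
print(np.mean(F,0).round(2),np.round([x[2] for x in F],2))
delta([461.6,18.7,255],165.7)
E
```

```text
[ 0.37  0.09 -5.27  0.12  0.09 -0.02] [-4.96 -4.97 -5.23 -5.73 -5.43]
t 18.03 pos [461.8  19.6 284.5] yaw 165.8 F [-0.    0.12 -5.43] w 0.25
shift [ 0.  -1.  29.5] rotvec [ 0.    -0.     0.001]
```

View pics/s17.png

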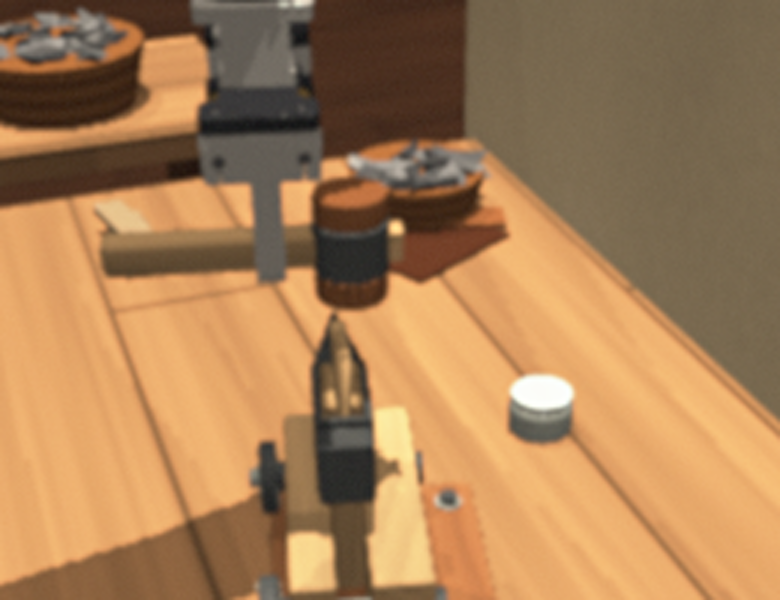

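Emit:
step_arm --pt "0.0 0 -0.5 5 0 0 0" --pt "0.0 0 -0.5 11 0 0 0" --pt "0.0 0 -0.5 17 0 0 0" --pt "0.0 0 -0.5 22 0 0 0" --pt "0.0 0 -0.5 25 0 0 0" --pt "0.0 0 -0.5 26 0 0 0" --pt "0.0 0 -0.5 27 0 0 0" --pt "0.0 0 -0.5 27 0 0 0"

```text
clock: 18.7
ee_pos: [461.7, 18.1, 257.5]
tcp_rot: [-0.0, 0.125, 0.992, 0.0]
ft_force: [0.8, 0.7, -6.0]
width: 0.253
```

```bash
python3 fs.py 4 pics/s18.png
```

```text
18.9 [461.81  18.14 257.71] [-0.26  0.1  -4.79] [-5.4 -5.1 -4.5 -4.1] 0.249
```

View pics/s18.png

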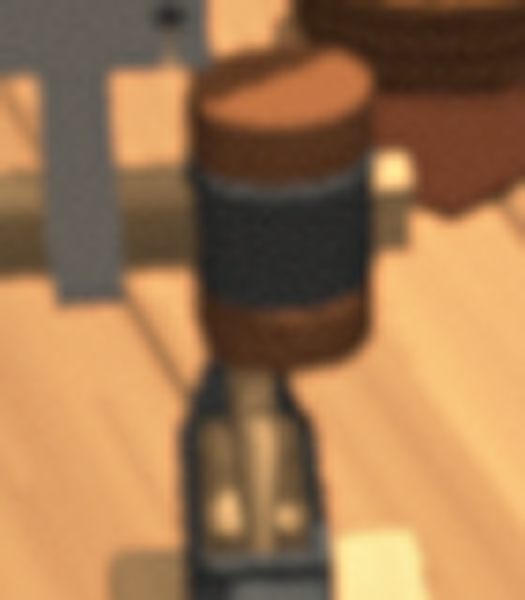

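Emit:
step_arm --pt "0.0 0 0 1 0 0 0" --pt "0.0 0 0 2 0 0 0" --pt "0.0 0 0 3 0 0 0" --pt "0.0 0 0 3.5 0 0 0" --pt "0.0 0 0 4 0 0 0" --pt "0.0 0 0 4.5 0 0 0" --pt "0.0 0 0 5 0 0 0" --pt "0.0 0 0 5 0 0 0"

```text
clock: 19.57
ee_pos: [461.6, 18.1, 252.4]
tcp_rot: [-0.0, 0.125, 0.992, 0.0]
ft_force: [0.2, 0.0, -5.1]
width: 0.252
```

```bash
python3 fs.py 4
```

```text
19.77 [461.67  18.13 252.52] [-0.01  0.04 -4.7 ] [-5.2 -4.5 -5.  -4.1] 0.251
```

Emit:
step_arm --pt "0.0 0 0 0.5 0 0 0" --pt "0.0 0 0 1 0 0 0" --pt "0.0 0 0 1.5 0 0 0" --pt "0.0 0 0 2 0 0 0" --pt "0.0 0 0 2 0 0 0" --pt "0.0 0 0 2 0 0 0"

```text
clock: 20.27
ee_pos: [461.7, 18.3, 250.8]
tcp_rot: [0.0, 0.124, 0.992, -0.0]
ft_force: [-4.8, 0.3, 5.9]
width: 0.255
```

```bash
python3 fs.py 4
```

```text
20.47 [461.7   18.31 250.85] [-4.93  0.77  4.96] [4.5 4.3 5.8 5.2] 0.25
```

Emit:
step_arm --pt "0.0 0.3 0 0 0 0 0" --pt "0.0 0.6 0 0.3 0 0 0" --pt "0.0 0.6 0 0.6 0 0 0" --pt "0.0 0.6 0 0.6 0 0 0" --pt "0.0 0.6 0 0.6 0 0 0"

```text
clock: 20.88
ee_pos: [461.5, 18.3, 250.2]
tcp_rot: [0.0, 0.125, 0.992, 0.0]
ft_force: [-2.0, 0.4, 5.5]
width: 0.247
```

```bash
python3 fs.py 4 pics/s20.png
```

```text
21.08 [461.5   18.34 250.26] [-2.51  0.26  6.1 ] [6.9 6.2 5.4 5.9] 0.251
```

View pics/s20.png

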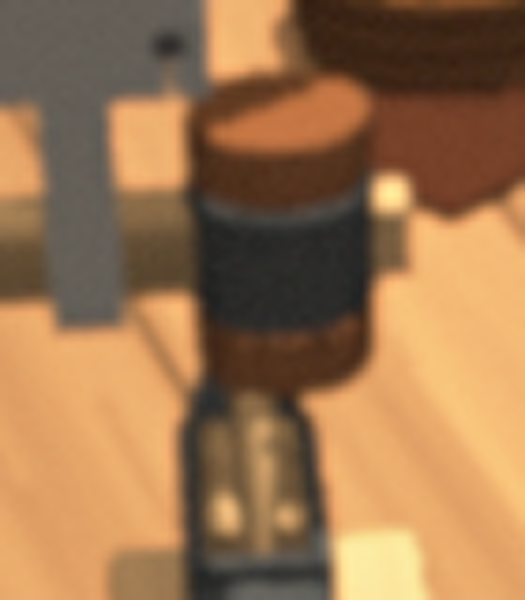

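Emit:
step_arm --pt "0.0 0.3 0 0.4 0 0 0" --pt "0.0 0.5 0 0.8 0 0 0" --pt "0.0 0.6 0 1.1 0 0 0" --pt "0.0 0.6 0 1.1 0 0 0" --pt "0.0 0.6 0 1.1 0 0 0"

```text
clock: 21.5
ee_pos: [461.4, 18.4, 249.4]
tcp_rot: [0.001, 0.125, 0.992, 0.0]
ft_force: [-0.1, 0.8, 7.7]
width: 0.25
```

```bash
python3 fs.py 4
```

```text
21.7 [461.35  18.41 249.4 ] [-0.7  -0.13  7.39] [7.3 8.  7.6 6.7] 0.253
```

Emit:
step_arm --pt "0.0 0.2 0 0.5 0 0 0" --pt "0.0 0.3 0 1 0 0 0" --pt "0.0 0.4 0 1.5 0 0 0" --pt "0.0 0.4 0 1.5 0 0 0" --pt "0.0 0.4 0 1.5 0 0 0"

```text
clock: 22.12
ee_pos: [461.3, 18.6, 248.2]
tcp_rot: [0.001, 0.125, 0.992, 0.0]
ft_force: [-1.1, -0.4, 10.7]
width: 0.25
```

```bash
python3 fs.py 4 pics/s22.png
```

```text
22.32 [461.26  18.57 248.23] [-0.93 -0.47 10.93] [10.4 11.  11.5 10.8] 0.253
```

View pics/s22.png

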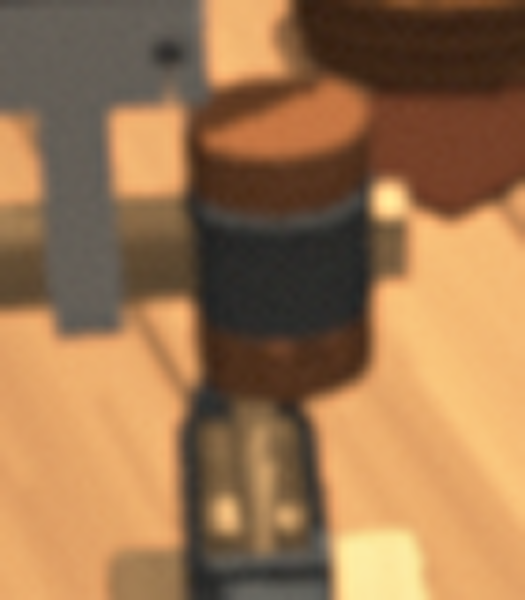

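Emit:
step_arm --pt "0.0 0.2 0 0.3 0 0 0" --pt "0.0 0.2 0 0.6 0 0 0" --pt "0.0 0.2 0 0.9 0 0 0" --pt "0.0 0.2 0 0.9 0 0 0"

```text
clock: 22.65
ee_pos: [461.2, 18.7, 247.6]
tcp_rot: [0.001, 0.125, 0.992, 0.0]
ft_force: [-3.2, -1.7, 14.6]
width: 0.251
```

```bash
python3 fs.py 5
```

```text
22.9 [461.18  18.65 247.58] [-2.64 -0.6  15.58] [15.6 15.6 16.5 15.6 14.6] 0.251
```

Emit:
step_arm --pt "0.0 0 0 -0.5 0 0 0" --pt "0.0 0 0 -2 0 0 0" --pt "0.0 0 0 -6 0 0 0" --pt "0.0 0 0 -15 0 0 0" --pt "0.0 0 0 -28 0 0 0" --pt "0.0 0 0 -38 0 0 0" --pt "0.0 0 0 -42 0 0 0" --pt "0.0 0 0 -42 0 0 0"

```text
clock: 23.57
ee_pos: [460.4, 18.6, 289.4]
tcp_rot: [0.001, 0.125, 0.992, -0.0]
ft_force: [0.1, -0.2, -5.2]
width: 0.253
```

```bash
python3 fs.py 4 pics/s24.png; python3 - <<'E'
from h import *
delta([479.5,304.9,289],161)
E
```

```text
23.77 [459.6   18.5  287.85] [-0.07  0.13 -5.14] [-5.4 -4.9 -5.4 -4.8] 0.254
t 23.77 pos [459.6  18.5 287.9] yaw 165.7 F [ 0.27  0.18 -4.82] w 0.254
shift [ 51.6 282.4  -1.1] rotvec [-0.    -0.001  0.082]
```

View pics/s24.png

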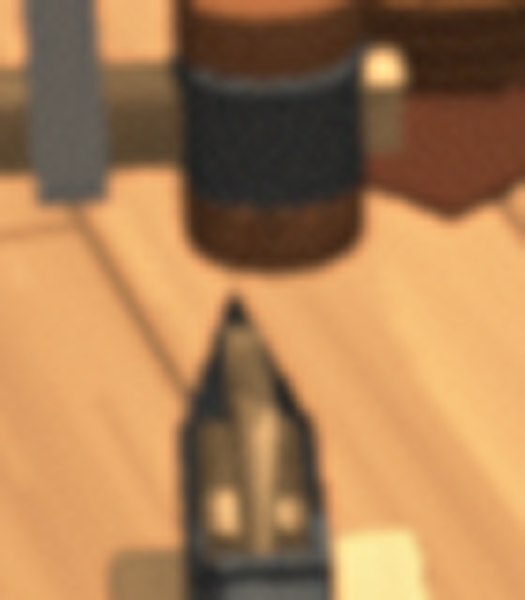

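Emit:
step_arm --pt "0.0 4 20 0 0 0 0.01" --pt "0.0 10 52 0 0 0 0.02" --pt "0.0 17 90 0 0 0 0.03" --pt "0.0 24 128 0 0 0 0.04" --pt "0.0 31 166 0 0 0 0.05" --pt "0.0 37 202 0 0 0 0.06" --pt "0.0 43 232 0 0 0 0.07" --pt "0.0 47 257 0 0 0 0.08" --pt "0.0 50 273 0 0 0 0.082" --pt "0.0 51.5 281 0 0 0 0.082" --pt "0.0 51.5 282 0 0 0 0.082" --pt "0.0 51.5 282 0 0 0 0.082"

```text
clock: 24.77
ee_pos: [479.7, 304.1, 287.9]
tcp_rot: [-0.0, 0.165, 0.986, -0.0]
ft_force: [-0.6, 0.3, -5.8]
width: 0.251
```

Emit:
step_arm --pt "0.0 0 0 15 0 0 0" --pt "0.0 0 0 45 0 0 0" --pt "0.0 0 0 80 0 0 0" --pt "0.0 0 0 115 0 0 0" --pt "0.0 0 0 150 0 0 0" --pt "0.0 0 0 185 0 0 0" --pt "0.0 0 0 215 0 0 0" --pt "0.0 0 0 235 0 0 0" --pt "0.0 0 0 247 0 0 0" --pt "0.0 0 0 252 0 0 0" --pt "0.0 0 0 252 0 0 0"

```text
clock: 25.68
ee_pos: [480.0, 303.7, 36.2]
tcp_rot: [-0.0, 0.166, 0.986, -0.0]
ft_force: [-1.2, -0.8, -5.1]
width: 0.251
```

```bash
python3 - <<'E'
from h import *
f=robot.grab_frame("top"); C=cloud(f); Z=C[222:248,255:285,2]; s=(Z>222)&(Z<245); ys,xs=np.nonzero(s); W=plane(f,np.c_[xs+255.,ys+222.],230)
print(len(xs),np.median(Z[s]),W.mean(0),cv2.minAreaRect(W[:,:2].astype(np.float32)))
f=robot.grab_frame("side"); crop(f,100,220,130,280,5.2,"pics/s25.png"); delta([479.5,304.9,20],161)
E
```

```text
83 227.97724084010815 [503.65500475   9.63016587 230.        ] ((503.4916687011719, 9.617721557617188), (43.27846145629883, 12.053070068359375), 74.80256652832031)
t 25.78 pos [480.6 304.7  37.7] yaw 161.0 F [-0.35 -0.75 -4.72] w 0.252
shift [ 1.1 -0.2 17.7] rotvec [ 0.001  0.001 -0.001]
```

View pics/s25.png

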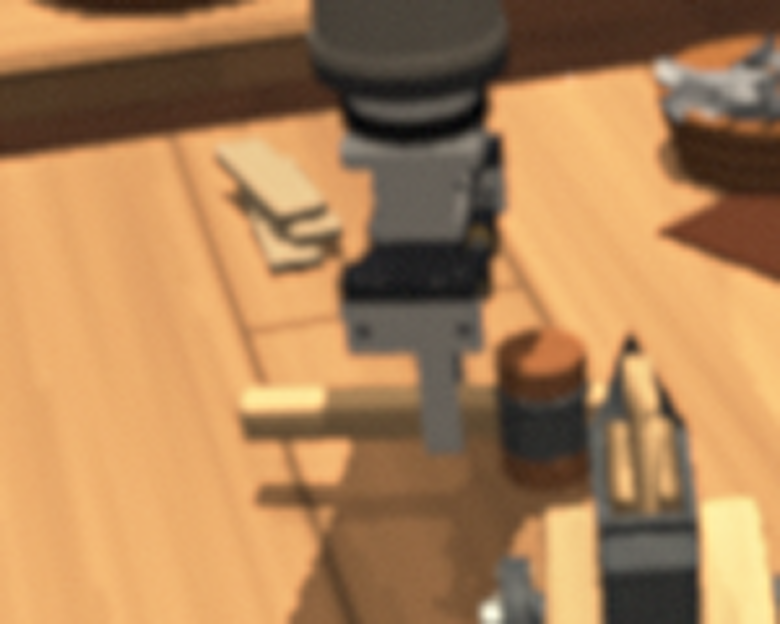

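Emit:
step_arm --pt "0.0 0 0 6 0 0 0" --pt "0.0 0 0 11 0 0 0" --pt "0.0 0 0 14 0 0 0" --pt "0.0 0 0 15.5 0 0 0" --pt "0.0 0 0 16.5 0 0 0" --pt "0.0 0 0 17 0 0 0" --pt "0.0 0 0 17 0 0 0"

```text
clock: 26.37
ee_pos: [479.6, 304.6, 20.0]
tcp_rot: [0.0, 0.165, 0.986, -0.0]
ft_force: [-4.1, -3.2, 9.1]
width: 0.255
```

```bash
python3 fs.py 3
```

```text
26.52 [479.6  304.61  20.01] [-5.38 -3.37  8.55] [7.6 8.4 9.6] 0.251
```

Touching the bench. Ease up 0.5 mm, then release and withdraw.

Emit:
step_arm --pt "0.0 0 0 -0.4 0 0 0" --pt "0.0 0 0 -0.4 0 0 0" --pt "0.3 0 0 -0.4 0 0 0" --pt "0.4 0 0 -0.4 0 0 0" --pt "0.5 0 0 -0.4 0 0 0" --pt "0.5 0 0 -0.4 0 0 0" --pt "0.5 0 0 -0.4 0 0 0"

```text
clock: 27.1
ee_pos: [479.9, 304.7, 19.9]
tcp_rot: [0.0, 0.165, 0.986, 0.0]
ft_force: [-0.4, -0.2, -0.6]
width: 0.495
```

Emit:
step_arm --pt "0.5 0 0 -10 0 0 0" --pt "0.5 0 0 -40 0 0 0" --pt "0.5 0 0 -80 0 0 0" --pt "0.5 0 0 -120 0 0 0" --pt "0.5 0 0 -160 0 0 0" --pt "0.5 0 0 -200 0 0 0" --pt "0.5 0 0 -230 0 0 0" --pt "0.5 0 0 -250 0 0 0" --pt "0.5 0 0 -250 0 0 0" --pt "0.5 0 0 -250 0 0 0"

```text
clock: 27.93
ee_pos: [479.9, 304.8, 271.3]
tcp_rot: [0.001, 0.165, 0.986, 0.001]
ft_force: [0.3, 0.2, -0.5]
width: 0.498
```

```bash
python3 - <<'E'
from h import *
f=robot.grab_frame("side"); cv2.imwrite("pics/s26.png",f["color"][:,:,::-1])
f=robot.grab_frame("top"); C=cloud(f); Z=C[222:248,255:285,2]; s=(Z>222)&(Z<245); ys,xs=np.nonzero(s); W=plane(f,np.c_[xs+255.,ys+222.],228.5)
print(np.median(Z[s]),W.mean(0),cv2.minAreaRect(W[:,:2].astype(np.float32))); print(robot.sense()["clock"],robot.sense()["ee_pos"])
cv2.imwrite("pics/t26.png",f["color"][:,:,::-1])
E
```

```text
227.48606112458936 [503.98555377   9.64210816 228.5       ] ((503.75518798828125, 9.64036750793457), (43.33585739135742, 12.069067001342773), 74.80266571044922)
28.0333 [479.38507351 304.20428073 269.33814311]
```

View pics/s26.png

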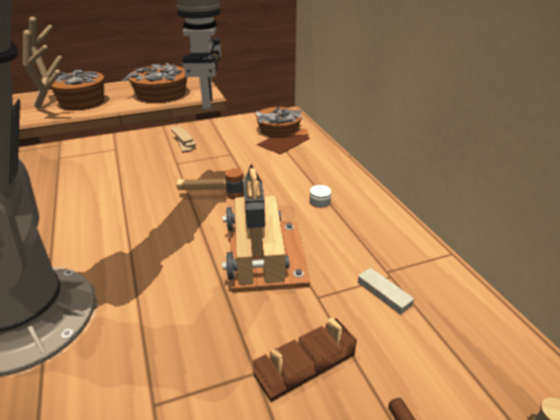

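```bash
python3 -c "
from cell import robot
print(robot.sign_off()); print(robot.sense()['clock'])"
```

```text
the job is handed in; nothing more can be done
None
the job is handed in; nothing more can be done
```

I drove the widest wedge, which stood in the middle rack slot, into the haft until it was tight, and laid the mallet back on the bench. The job was handed in at about 28 s, and sign-off gave no verdict.

- **Starting the wedge:** I lowered it into the slot with a light grip and about 2–3 N downwards. Once released it stood on its own, about 45–47 mm deep.
- **Driving it:** I pressed it down with the mallet in small steps, until I felt about 20.7 N once the mallet's weight was allowed for, inside the 18–22 N band. It sank another 4–5 mm, to about 50 mm deep.
- **Last checks:**
  - The wedge top measured at (504, 10) mm, within 1–2 mm of the slot's middle, and it looked upright and in line.
  - The mallet looked to be standing where it started, with the gripper well clear.
  - The spare wedges, tin and whetstone looked undisturbed in the pictures.
- **Uncertain:**
  - I could not measure directly how hard the wedge now bears on the haft by itself.
  - While driving, there was up to about 5 N of sideways drag on the mallet, which I reduced by shifting the tool slightly.
  - The force readings and heights are good to about 1 N and 1–2 mm.

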